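# Secure the slide rack and present a glass slide label up

### The arm

A 6-joint arm with a two-finger parallel gripper is mounted at the origin on a cart in front of the work surface, level with it; the furniture and walls round the work are solid. World frame = base frame: x ahead of the robot, y to its left, z up, the work surface at z = 0. Lengths are in m, angles in rad, forces in N, time in s.
With the tool pointing down it reaches from about 0.3 to 1 m from the base axis. Payload 5.1 kg.
Tool frame: the origin (TCP) lies midway between the tips of the shut fingers; the grasp point (between the pads) lies 19 mm behind it (grip_point_offset is the distance from the TCP to the grasp point, in m); z points along the fingers, y is the line along which they close (so a half turn about z gives the same grasp; the last joint's range is limited). The gripper opens to 95 mm and grips with 3 to 60 N. Pads are 20 mm wide; open, the fingers measure 119 mm over their backs; the gripper's body (75 mm by 180 mm) begins 59 mm behind the grasp point.
Start: joints at [-1.33, 0.124, 1.65, -0, 1.367, -0.083], TCP at [0.207, -0.616, 0.215] pointing down, gripper open.
Joint ranges: [-2.61, 2.61], [-1.02, 2.33], [0.03, 2.71], [-1.35, 4.49], [0.32, 2.68], [-2.91, 2.91]. Speed limits (rad/s): [2.57, 2.57, 3.14, 3.14, 3.14, 3.14].

### API

Orientations are given as a rotation vector (axis times angle).
In Python, from workcell import get_obs, get_image, get_calibration, sign_off, grip_point_offset gives the robot as it stands.
- The arm moves only by the tool jog_arm, never from a script. Its argument "moves" is a list that holds one entry, the list of rows, each a list of 7 numbers: the shift along the tool's x, y, z scaled (see below), then the turn, a rotation vector about the tool's x, y, z scaled (see below), then the opening, from 0 (shut) to 1 (fully open). A call has 1 to 5 rows; each row shifts and turns the commanded pose from where the row before left it, along the tool's axes as they then stand; what a row does not reach is not made up. The controller multiplies each number of a shift by 1000 mm and each number of a turn by 0.5 rad. A row lasts 1/8 s, in which the tool goes at most 62.5 mm and 10.7 degrees, less where a joint would pass 70% of its speed; a pose out of reach is approached as far as the arm can. A call with a number of a shift or a turn outside -1 to 1 is refused whole. A call with a gripper value outside its range is refused whole. The fingers move at their own pace and stop on an object; "newtons" is the grip in N (left out, the last holds). Time passes only in rows, so rows that do not move let the fingers close. It gives the time, the measured TCP pose, the force, the opening and the grip force at its end, in the units of the state.
- get_obs(): the state, without advancing time (a new reading comes with each control period).
- get_image(name): name is "scene" or "top"; returns the picture (420x560x3 uint8, blue, green, red); there is no depth.
- get_calibration(name): a dict with "fx", "fy", "cx", "cy" (pixels), "k1" (the pictures are not rectified: a ray, as slopes to the right and down, at radius r is drawn at 1 + k1 r^2 times it, then the intrinsics apply), "origin" and "orientation" of the camera in the world. Camera axes: x right, y down, z forward; pixel columns grow to the right and rows downward; lengths in m; the calibration is good to about 2 mm. A picture is of the moment at which its call begins. get_calibration takes no time and is no camera call.
- sign_off(): hands the job in; it is judged then, once.
The state is a dict: "t": time; "qpos": joint angles; "qd": joint speeds; "joint_efforts": joint torques, N m; "eef_pos": TCP position; "tool_rot": TCP orientation; "wrist_force": force on the tool from outside, world axes, zero at the start; "wrist_torque": the same for the moment, N m; "grip_width": opening from 0.0 (shut) to 1.0 (fully open); "gripper_force": force on a finger pad.
Only numpy, scipy, OpenCV 4.12 (cv2) and the standard library are available. Lean on these libraries where they do the work, as an engineer would, in place of code of your own. Each camera call takes 0.05 s, during which the arm holds its last target. There are 200 camera calls.

### The job

One of the two pins that hold the slide rack, the red-headed one, has worked up: push it fully home first. Then take the glass slide out of the rack by its clear end (the frosted end is the one with the notched corner) and present it about 15 cm above the middle of the light pad, tipped so that its label face looks up at about 45 degrees. Finish still holding it there; leave the glassware standing round about alone.

Things in the scene. Friction and masses are not known exactly. Their poses are not given: they have to be found in the camera images.
- slide_rack: Low grey rack fixed to the worktop, 130 x 50 mm, top 21 mm high, with one slot (11 mm wide, 15 mm deep, floor 6 mm above the worktop) along its x axis for the slide. A flat metal lug at each end sits in a blue fork. Origin: centre of its underside. It does not move; it may be turned any way round.
- pin_head (a point): Centre of the top of the round red head (18 mm across, 8 mm thick) of the upright pin that has worked up. It stands in a blue fork (34 x 36 mm, 26 mm high) at either end of the rack, 88 mm from its centre. Seated, this point is 35 mm above the worktop; at the start 10 to 16 mm higher. The other fork's pin (steel head) is already home.
- lock_pin (a joint): Travel of the red-headed pin straight down, m: 0 fully up, 0.016 fully home against a firm stop; starts between 0 and 0.006. It slides with about 5 N of friction and stays where it is left.
- slide_center (a point): Centre of the glass slide, 110 mm long (x), 8 mm thick (y), 55 mm wide (z), 80 g, on its long edge in the slot, upper 40 mm clear above the rack; centre 34 mm up. +x end: frosted (last 43 mm, upper edge too), with an 8 mm square notch in the upper corner (+x, +z); other end clear. +y points out of the label face (white, blue band, black bars; back plain grey). May face any way.
- slide_grip (a point): A good point to pinch the slide across its thickness from above: in the clear end, 28 mm from the slide's centre along its length (x = -28 mm) and 14 mm above the centre, 13.5 mm below the upper edge. Same axes as slide_center.
- slide_label (a point): Middle of the label on the frosted end's label face (x = +32 mm, y = +4 mm from slide_center). Same axes.
- pad_top (a point): Centre of the top of the white LED light pad in an aluminium frame, 130 x 130 mm, 11.5 mm high, fixed to the worktop.
- flask: Loose stoppered conical flask, 75 mm across, 114 mm high; bystander. Origin: centre of underside.
- vial_black: Loose vial with black cap, 25 mm across, 60 mm high; bystander. Origin: centre of underside.
- vial_blue: Loose vial with blue cap, 25 mm across, 60 mm high; bystander. Origin: centre of underside.
- petri: Loose covered petri dish, 73 mm across, 15 mm high; bystander. Origin: centre of underside.
Mind the look-alikes: they are no part of the job. Leave any pink look-alike of the part that bears pin_head alone.

How it is judged:
By the outcome, as a careful person would: the job done as asked, in the order asked, and still so for the second after the job is handed in, while the arm keeps its last pose, push and grip.
It also fails if it takes over 48 s, if anything falls off the work surface, if the arm or the gripper's body presses on something with over 40 N, if the wrist force passes 120 N, or if a joint passes its speed limit or range.

## Working session

There is one attempt and no reset: what is moved stays moved. The work goes in short steps, Python scripts to look and compute and a tool call to move; the robot and the scene stay as the last step left them, time stands still between calls to the robot, and variables do not carry over. Pictures are saved under pics/ and viewed, at most 10 in all, crops included, and the job is handed in when it is done.

Besides the shell and the picture viewer there is one more tool, called after ">>>" by a JSON object that holds its "fn" and its "kwargs". jog_arm: Moves the arm, as the interface text tells. Shifts and turns lie within -1 to 1; 1 stands for 1000 mm of shift or 0.5 rad of turn. Its arguments: {"type":"object","properties":{"moves":{"type":"array"},"newtons":{"type":"number"}},"required":["moves"]}

```bash
mkdir -p pics; cat > h.py <<'E'
import numpy as np, cv2
from scipy.spatial.transform import Rotation as R
from workcell import *
def cal(n):
    c=get_calibration(n); o=np.array(c["orientation"],float)
    M=o if o.shape==(3,3) else (R.from_rotvec(o).as_matrix() if o.size==3 else None)
    K=np.array([[c["fx"],0,c["cx"]],[0,c["fy"],c["cy"]],[0,0,1.]])
    return K,np.array([c["k1"],0,0,0,0.]),np.array(c["origin"]),M
def ray(n,px):
    K,d,o,M=cal(n)
    u=cv2.undistortPoints(np.array(px,float).reshape(-1,1,2),K,d).reshape(-1,2)
    v=np.c_[u,np.ones(len(u))]@M.T
    return o,v
def onz(n,px,z):
    o,v=ray(n,px); return o+v*((z-o[2])/v[:,2])[:,None]
def proj(n,P):
    K,d,o,M=cal(n); p=(np.array(P,float).reshape(-1,3)-o)@M
    return cv2.projectPoints(p,np.zeros(3),np.zeros(3),K,d)[0].reshape(-1,2)
E
python3 - <<'E'
from h import *
for n in("scene","top"):
    cv2.imwrite(f"pics/{n}0.png",get_image(n)); print(get_calibration(n))
o=get_obs(); print(o, grip_point_offset)
E
```

```text
{'fx': 516.5921634477824, 'fy': 516.5921634477824, 'cx': 275.79571358207875, 'cy': 202.01935880244025, 'k1': -0.09115441354769155, 'origin': array([0.16426088, 0.48093134, 0.91236887]), 'orientation': array([-0.76498466,  2.61573881, -1.07146172])}
{'fx': 391.0544407292659, 'fy': 391.0544407292659, 'cx': 280.6317635234462, 'cy': 201.14090606050556, 'k1': 0.02614868997700001, 'origin': array([ 0.47276115, -0.23174517,  0.90542297]), 'orientation': array([-2.14202695,  2.1546765 , -0.17984711])}
{'t': 0.1, 'qpos': array([-1.32960064e+00,  1.24442846e-01,  1.65151653e+00,  3.37993789e-06,
        1.36748585e+00, -8.25621265e-02]), 'qd': array([-0.00108068, -0.00038899, -0.00311974, -0.00050795,  0.00182834,
        0.000935  ]), 'joint_efforts': array([ 4.40291878e-04, -4.18879724e+01, -3.61096966e+01,  7.76586751e-02,
        4.61254455e-02, -8.32311321e-05]), 'eef_pos': array([ 0.20664576, -0.61567717,  0.21352041]), 'tool_rot': array([-3.09869739e+00, -5.06040630e-01,  2.25256535e-04]), 'wrist_force': array([-0.16084678,  0.07891793,  0.06674102]), 'wrist_torque': array([ 0.0070538 , -0.01839602, -0.03055157]), 'gripper_force': 0.0, 'grip_width': 1.0000157639749347} 0.0188
```

View pics/top0.png

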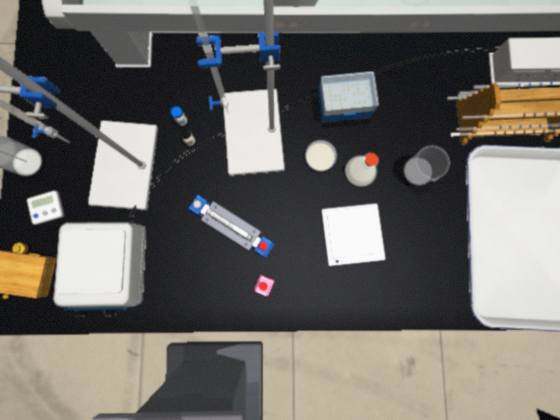

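View pics/scene0.png

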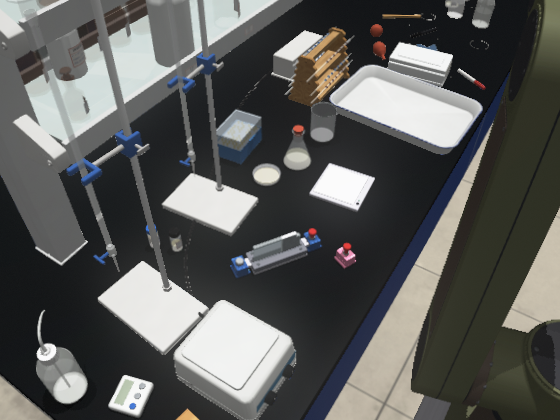

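The top view shows the rack at (231,225), the red head at (263,245) and the pad at (353,235). In the scene view the rack is at (277,252), the red head at (312,232) and the pad at (343,186).

Candidates for the pin head, top view:
- (263,245): red head in the blue fork. This is my choice.
- (264,286): pink fork look-alike.
- (371,159): red flask stopper.
- (198,203): steel head.

I'll check this in one close crop.

```bash
python3 - <<'E'
from h import *
t=cv2.imread("pics/top0.png"); s=cv2.imread("pics/scene0.png")
a=cv2.resize(t[190:300,180:290],(550,550),interpolation=cv2.INTER_CUBIC)[:300*2]
b=cv2.resize(s[215:285,220:360],(800,400),interpolation=cv2.INTER_CUBIC)
cv2.imwrite("pics/c1.png",b)
cv2.imwrite("pics/c2.png",a)
for n,im in(("top",t),("scene",s)):
    h=cv2.cvtColor(im,cv2.COLOR_BGR2HSV)
    m=cv2.inRange(h,(0,170,120),(8,255,255))|cv2.inRange(h,(172,170,120),(180,255,255))
    k,_,st,c=cv2.connectedComponentsWithStats(m)
    for i in range(1,k):
        if st[i,4]>15: print(n,"red",st[i],c[i].round(1), onz(n,c[i],.047).round(3))
    m=cv2.inRange(h,(100,150,60),(125,255,255))
    k,_,st,c=cv2.connectedComponentsWithStats(m)
    for i in range(1,k):
        if st[i,4]>40: print(n,"blue",st[i],c[i].round(1), onz(n,c[i],.026).round(3))
print(onz("top",[(353,235),(322,208),(380,204),(386,262),(328,266)],.0115).round(3))
print(onz("scene",[(343,186)],.0115).round(3))
E
```

```text
top red [366 153  12  12 116] [371.4 158.8] [[ 0.701 -0.45   0.047]]
top red [259 243   8   7  42] [262.6 245.8] [[ 0.507 -0.204  0.047]]
top red [260 283   7   7  39] [262.9 285.9] [[ 0.421 -0.205  0.047]]
top blue [258  32  23  30 398] [268.6  47.4] [[ 0.983 -0.218  0.026]]
top blue [197  35  26  33 364] [212.3  54. ] [[ 0.966 -0.083  0.026]]
top blue [ 28  75  31  18 217] [44.6 83.5] [[0.889 0.305 0.026]]
top blue [ 19  86  37  22 316] [35.6 97.2] [[0.855 0.323 0.026]]
top blue [208  96  12  14  88] [212.5 102.3] [[ 0.845 -0.086  0.026]]
top blue [320  99  53  24 300] [344.5 115.8] [[ 0.811 -0.397  0.026]]
top blue [170 106  13  11 119] [175.8 111.1] [[ 0.823 -0.001  0.026]]
top blue [ 32 127  12  11  71] [ 36.1 132.1] [[0.771 0.315 0.026]]
top blue [188 195  22  22 146] [197.7 204.7] [[ 0.601 -0.057  0.026]]
top blue [254 236  20  21 156] [264.7 247.3] [[ 0.504 -0.209  0.026]]
scene red [475  81  10   7  20] [479.3  83.8] [[ 0.368 -1.013  0.047]]
scene red [309 228   7   7  36] [312.1 231.1] [[ 0.506 -0.204  0.047]]
scene red [343 243   8   7  42] [346.6 245.8] [[ 0.422 -0.207  0.047]]
scene blue [475  77  33  74 382] [490.5 113.8] [[ 0.296 -0.906  0.026]]
scene blue [183  78  12  11  55] [188.   82.7] [[ 1.151 -0.549  0.026]]
scene blue [438 123  43  85 664] [458.3 169.9] [[ 0.298 -0.608  0.026]]
scene blue [116 131  23  10  99] [126.2 135.4] [[ 1.126 -0.249  0.026]]
scene blue [ 81 159  20  23 154] [ 90.3 171. ] [[ 1.1   -0.09   0.026]]
scene blue [308 236  12   9  46] [314.1 240.5] [[ 0.497 -0.198  0.026]]
scene blue [ 93 252  15  12  58] [100.7 257.6] [[0.867 0.098 0.026]]
scene blue [232 257  16  14  60] [239.  264.7] [[ 0.599 -0.052  0.026]]
[[ 0.531 -0.41   0.011]
 [ 0.594 -0.34   0.011]
 [ 0.603 -0.475  0.011]
 [ 0.47  -0.482  0.011]
 [ 0.462 -0.351  0.011]]
[[ 0.53  -0.406  0.011]]
```

View pics/c1.png

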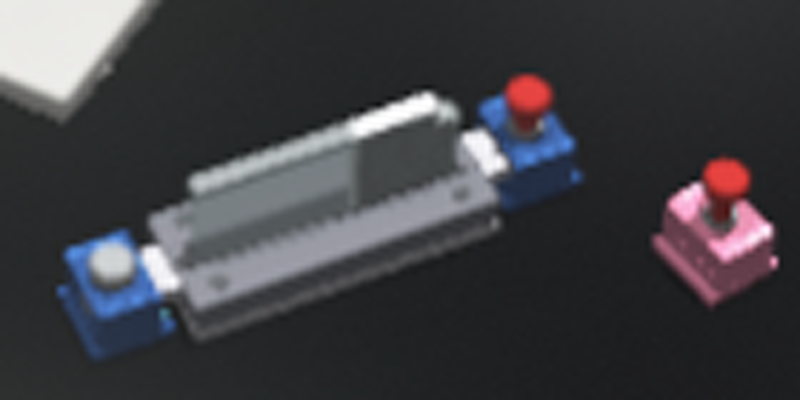

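View pics/c2.png

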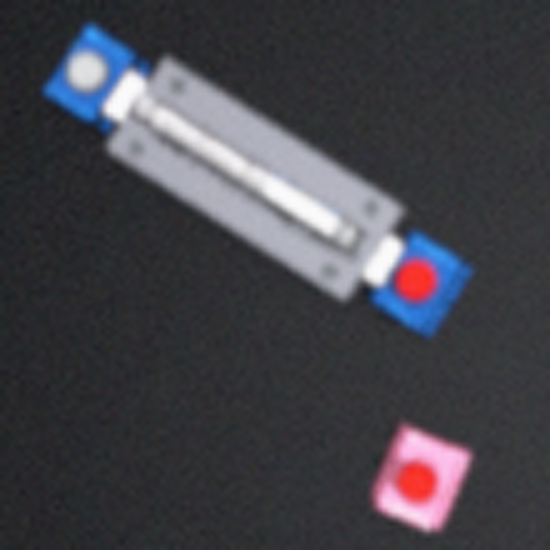

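Crops: the red pin (raised) is in the blue fork, and the pink fork is separate. The frosted, notched end with the white upper edge is beside the red pin (top c2 around (352,240)). The clear end is beside the steel pin, and the scene camera sees the plain grey back. So the label faces away from the robot.

```bash
cat >> h.py <<'E'
def delta(P,Rm,rows_max=99):
    o=get_obs(); T=R.from_rotvec(o["tool_rot"]); d=T.inv().apply(np.array(P)-o["eef_pos"])
    w=(T.inv()*R.from_matrix(Rm)).as_rotvec()
    print("t",round(o["t"],2),"at",o["eef_pos"].round(4),"tool shift",d.round(4),"turn",w.round(4),"scaled turn",(w/.5).round(3),"q",o["qpos"].round(2),"F",o["wrist_force"].round(1))
E
python3 - <<'E'
from h import *
f=lambda a:np.array(a,float)/5+[180,190]-0.4
S=onz("top",f([(86,71)]),.035)[0]; H=onz("top",f([(417,281)]),.047)[0]
print("steel",S,"red",H,np.linalg.norm((S-H)[:2]))
# triangulate red head top from both views
A=[];b=[]
for n,p in(("top",(262.6,245.8)),("scene",(312.3,230.3))):
    o,v=ray(n,[p]); v=v[0]/np.linalg.norm(v[0]); P=np.eye(3)-np.outer(v,v); A.append(P); b.append(P@o)
print("tri head",np.linalg.lstsq(np.vstack(A),np.hstack(b),rcond=None)[0])
u=(H-S)[:2]; u/=np.linalg.norm(u); rc=(S+H)[:2]/2
print("dir",u,"yaw",np.degrees(np.arctan2(*u[::-1])),"rack c",rc)
# rack corners
C=onz("top",f([(165,58),(403,210),(345,302),(108,150)]),.021); print("rack c from corners",C.mean(0),np.linalg.norm(C[0]-C[1]),np.linalg.norm(C[1]-C[2]))
d=(C[1]-C[0]+C[2]-C[3])[:2]; print("dir",d/np.linalg.norm(d))
for nm,p,z in(("clear end",(137,103),.0615),("notch step",(340,230),.0615),("end",(357,241),.0535),("frost edge",(257,181),.0615)):
    q=onz("top",f([p]),z)[0]; print(nm,q,"along",(q[:2]-rc)@u,"across",(q[:2]-rc)@[-u[1],u[0]])
y=np.array([-u[1],u[0],0]); Rm=np.c_[np.cross(y,[0,0,-1]),y,[0,0,-1]]; delta([*H[:2],.1],Rm)
E
```

```text
steel [ 0.60175428 -0.0566929   0.035     ] red [ 0.50667733 -0.20527539  0.047     ] 0.1763983548013152
tri head [ 0.50643429 -0.20453703  0.04874138]
dir [-0.53898999 -0.84231217] yaw -122.61490961866626 rack c [ 0.55421581 -0.13098414]
rack c from corners [ 0.55386886 -0.13116789  0.021     ] 0.12918171773484063 0.048560829332612535
dir [-0.54126422 -0.84085257]
clear end [ 0.58368875 -0.08438774  0.0615    ] along -0.05513433865252037 across -0.00028957842609045055
notch step [ 0.52813372 -0.17261344  0.0615    ] along 0.04912285060075963 across 0.00046851252264619247
end [ 0.5238474  -0.17945049  0.0535    ] along 0.05719205754088167 across 0.0005431941362278272
frost edge [ 0.54947138 -0.13671612  0.0615    ] along 0.0073853165561207045 across -0.0009068120006710977
t 0.1 at [ 0.2066 -0.6157  0.2135] tool shift [ 0.415  -0.2934  0.1141] turn [-0.0017 -0.0008 -0.6778] scaled turn [-0.003 -0.002 -1.356] q [-1.33  0.12  1.65  0.    1.37 -0.08] F [-0.2  0.1  0.1]
```

>>> {"fn": "jog_arm", "kwargs": {"moves": [[[0.0415,-0.0293,0,0,0,0,0],[0.0415,-0.0293,0,0,0,0,0],[0.0415,-0.0293,0,0,0,0,0],[0.0415,-0.0293,0,0,0,0,0],[0.0415,-0.0293,0,0,0,0,0]]]}}

```text
t: 0.72
eef_pos: [0.3574, -0.4097, 0.2141]
tool_rot: [-3.1, -0.506, 0.0]
wrist_force: [-0.2, -0.1, -0.1]
grip_width: 0.531
gripper_force: 0.0
```

>>> {"fn": "jog_arm", "kwargs": {"moves": [[[0.0415,-0.0293,0,0,0,0,0],[0.0415,-0.0293,0,0,0,0,0],[0.0415,-0.0293,0,0,0,0,0],[0.0415,-0.0293,0,0,0,0,0],[0.0415,-0.0293,0,0,0,0,0]]]}}

```text
t: 1.35
eef_pos: [0.5075, -0.2048, 0.2142]
tool_rot: [-3.1, -0.506, 0.001]
wrist_force: [-0.7, 0.6, -0.4]
grip_width: 0.023
gripper_force: 0.0
```

>>> {"fn": "jog_arm", "kwargs": {"moves": [[[0,0,0.025,0,0,-0.271,0],[0,0,0.025,0,0,-0.271,0],[0,0,0.025,0,0,-0.271,0],[0,0,0.025,0,0,-0.271,0],[0,0,0.025,0,0,-0.271,0]]]}}

```text
t: 1.98
eef_pos: [0.5066, -0.2062, 0.0884]
tool_rot: [-2.752, -1.514, 0.001]
wrist_force: [-0.0, 1.2, -0.0]
grip_width: 0.006
gripper_force: 0.0
```

```bash
cat > tgt.py <<'E'
from h import *
u=np.array([-.540,-.8416]); y=np.array([-u[1],u[0],0]); Rm=np.c_[np.cross(y,[0,0,-1]),y,[0,0,-1]]
rc=np.array([.554,-.1311]); head=np.array([.5066,-.2050])
E
python3 - <<'E'
from tgt import *
delta([*head,.055],Rm)
E
```

```text
t 1.98 at [ 0.5066 -0.2062  0.0884] tool shift [ 0.001  -0.0006  0.0334] turn [-0.0007  0.0001  0.0056] scaled turn [-0.001  0.     0.011] q [-0.48  0.01  1.99 -0.    1.14  0.08] F [-0.   1.2 -0. ]
```

>>> {"fn": "jog_arm", "kwargs": {"moves": [[[0.001,0,0.02,0,0,0,0],[0,0,0.014,0,0,0,0],[0,0,0.004,0,0,0,0],[0,0,0.004,0,0,0,0],[0,0,0,0,0,0,0]]], "newtons": 20}}

```text
t: 2.6
eef_pos: [0.5079, -0.2058, 0.0481]
tool_rot: [2.756, 1.507, 0.001]
wrist_force: [-0.3, 0.1, -0.1]
grip_width: 0.004
gripper_force: 0.0
```

>>> {"fn": "jog_arm", "kwargs": {"moves": [[[0,0,0.003,0,0,0,0],[0,0,0.003,0,0,0,0],[0,0,0.003,0,0,0,0],[0,0,0,0,0,0,0]]]}}

```text
t: 3.1
eef_pos: [0.5083, -0.2059, 0.039]
tool_rot: [2.755, 1.507, 0.002]
wrist_force: [1.5, -0.6, 2.9]
grip_width: 0.007
gripper_force: 1.5
```

>>> {"fn": "jog_arm", "kwargs": {"moves": [[[0,0,0.002,0,0,0,0],[0,0,0.002,0,0,0,0],[0,0,0,0,0,0,0]]]}}

```text
t: 3.48
eef_pos: [0.5083, -0.206, 0.0352]
tool_rot: [2.755, 1.507, 0.002]
wrist_force: [1.7, -0.3, 5.2]
grip_width: 0.004
gripper_force: 2.9
```

>>> {"fn": "jog_arm", "kwargs": {"moves": [[[0,0,0.001,0,0,0,0],[0,0,0,0,0,0,0]]]}}

```text
t: 3.72
eef_pos: [0.5084, -0.206, 0.0352]
tool_rot: [2.755, 1.507, 0.001]
wrist_force: [-1.1, 1.6, 11.7]
grip_width: 0.006
gripper_force: 5.6
```

>>> {"fn": "jog_arm", "kwargs": {"moves": [[[0,0,0.001,0,0,0,0],[0,0,0,0,0,0,0]]]}}

```text
t: 3.98
eef_pos: [0.5085, -0.206, 0.0351]
tool_rot: [2.755, 1.508, 0.001]
wrist_force: [-2.6, 1.6, 16.6]
grip_width: 0.007
gripper_force: 8.2
```

Firm stop at 35 mm with rising force, so the pin is home. Next I go up and over to the grip point.

>>> {"fn": "jog_arm", "kwargs": {"moves": [[[0,0,-0.03,0,0,0,0],[0,0,-0.05,0,0,0,0.3],[0,0,-0.02,0,0,0,0.5],[0,0,0,0,0,0,0.5]]]}}

```text
t: 4.47
eef_pos: [0.5078, -0.2057, 0.1331]
tool_rot: [2.755, 1.507, 0.001]
wrist_force: [0.3, 0.6, -0.2]
grip_width: 0.266
gripper_force: 0.0
```

```bash
python3 - <<'E'
from tgt import *
g=rc+u*(-.0275)
delta([*g,.1],Rm); print(get_obs()["grip_width"])
im=get_image("scene"); cv2.imwrite("pics/c3.png",cv2.resize(im[190:310,210:370],(800,600),interpolation=cv2.INTER_CUBIC))
E
```

```text
t 4.47 at [ 0.5078 -0.2057  0.1331] tool shift [ 0.1152 -0.0014  0.0332] turn [ 0.0014 -0.0001  0.001 ] scaled turn [ 0.003 -0.     0.002] q [-0.48 -0.04  1.96 -0.    1.22  0.09] F [ 0.3  0.6 -0.2]
0.26557078638339787
```

View pics/c3.png

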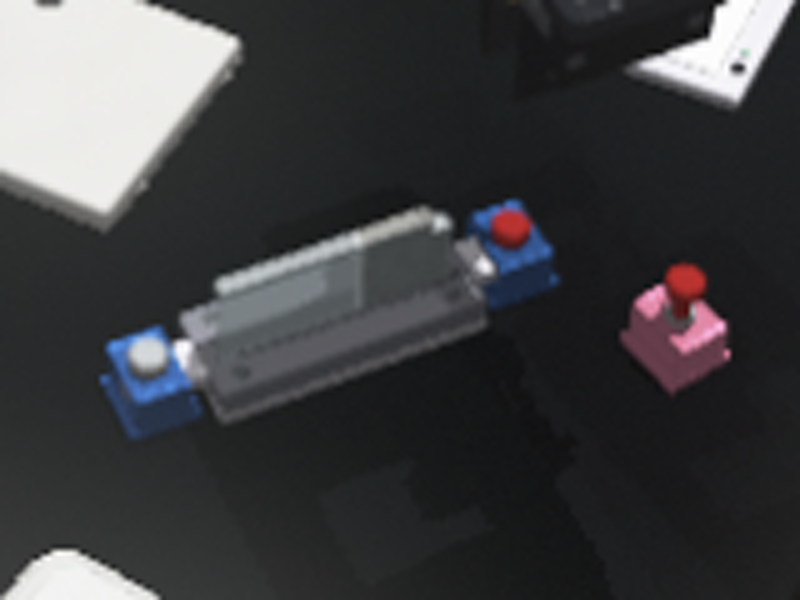

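The red pin at (511,228) now sits as low as the steel one, and the slide is unmoved. Next comes the grasp.

>>> {"fn": "jog_arm", "kwargs": {"moves": [[[0.0575,-0.0007,0,0,0,0,0.5],[0.0577,-0.0007,0,0,0,0,0.5],[0,0,0.035,0,0,0,0.5],[0,0,0.02,0,0,0,0.5],[0,0,0,0,0,0,0.5]]]}}

```text
t: 5.15
eef_pos: [0.5654, -0.1074, 0.0735]
tool_rot: [-2.752, -1.504, 0.009]
wrist_force: [0.8, -1.1, 0.1]
grip_width: 0.501
gripper_force: 0.0
```

```bash
python3 - <<'E'
from tgt import *
g=rc+u*(-.0275)
delta([*g,.0295],Rm); print(get_obs()["grip_width"])
E
```

```text
t 5.15 at [ 0.5654 -0.1074  0.0735] tool shift [0.0014 0.0035 0.044 ] turn [-0.0074  0.0023  0.0003] scaled turn [-0.015  0.005  0.001] q [-0.28  0.1   1.93 -0.    1.12  0.29] F [ 0.8 -1.1  0.1]
0.5005196165467024
```

>>> {"fn": "jog_arm", "kwargs": {"moves": [[[0.001,0.003,0.02,-0.015,0.004,0,0.5],[0,0,0.015,0,0,0,0.5],[0,0,0.008,0,0,0,0.5],[0,0,0,0,0,0,0.5]]]}}

```text
t: 5.65
eef_pos: [0.5712, -0.1088, 0.0342]
tool_rot: [2.752, 1.505, 0.007]
wrist_force: [0.2, -0.3, -0.3]
grip_width: 0.5
gripper_force: 0.0
```

```bash
python3 - <<'E'
from tgt import *
g=rc+u*(-.0275)
delta([*g,.0295],Rm)
E
```

```text
t 5.65 at [ 0.5712 -0.1088  0.0342] tool shift [-0.0006 -0.0025  0.0046] turn [ 0.0063 -0.0016  0.0005] scaled turn [ 0.013 -0.003  0.001] q [-0.28  0.15  1.95 -0.    1.04  0.29] F [ 0.2 -0.3 -0.3]
```

>>> {"fn": "jog_arm", "kwargs": {"moves": [[[-0.0005,-0.0022,0.0035,0.013,-0.003,0,0.5],[0,0,0,0,0,0,0.3],[0,0,0,0,0,0,0.2],[0,0,0,0,0,0,0.15]]]}}

```text
t: 6.15
eef_pos: [0.5698, -0.1079, 0.0314]
tool_rot: [2.755, 1.508, 0.002]
wrist_force: [-0.3, -0.2, 0.2]
grip_width: 0.242
gripper_force: 0.0
```

```bash
python3 - <<'E'
from tgt import *
g=rc+u*(-.0275)
delta([*g,.0295],Rm)
E
```

```text
t 6.15 at [ 0.5698 -0.1079  0.0314] tool shift [-0.0006 -0.0008  0.0019] turn [ 0.0015 -0.0007  0.0011] scaled turn [ 0.003 -0.001  0.002] q [-0.28  0.15  1.95  0.    1.04  0.29] F [-0.3 -0.2  0.2]
```

>>> {"fn": "jog_arm", "kwargs": {"moves": [[[-0.0005,-0.0007,0.001,0,0,0,0.15],[0,0,0,0,0,0,0.05],[0,0,0,0,0,0,0],[0,0,0,0,0,0,0]]], "newtons": 25}}

```text
t: 6.65
eef_pos: [0.5686, -0.1079, 0.03]
tool_rot: [2.756, 1.508, 0.001]
wrist_force: [-0.8, 0.1, -0.7]
grip_width: 0.082
gripper_force: 25.0
```

>>> {"fn": "jog_arm", "kwargs": {"moves": [[[0,0,0,0,0,0,0],[0,0,0,0,0,0,0]]]}}

```text
t: 6.9
eef_pos: [0.5687, -0.1079, 0.0301]
tool_rot: [2.756, 1.508, 0.001]
wrist_force: [0.3, 0.4, -0.5]
grip_width: 0.081
gripper_force: 25.0
```

>>> {"fn": "jog_arm", "kwargs": {"moves": [[[0,0,-0.01,0,0,0,0],[0,0,-0.02,0,0,0,0],[0,0,-0.03,0,0,0,0],[0,0,-0.04,0,0,0,0],[0,0,-0.04,0,0,0,0]]], "newtons": 35}}

```text
t: 7.52
eef_pos: [0.5684, -0.1077, 0.173]
tool_rot: [2.755, 1.507, 0.002]
wrist_force: [0.0, -0.6, -0.2]
grip_width: 0.084
gripper_force: 35.0
```

```bash
cat >> tgt.py <<'E'
C=np.array([.531,-.408,.1615]); Rt=Rm@R.from_rotvec([-np.pi/4,0,0]).as_matrix()
# slide axes in tool: x_s=-x_t, y_s=y_t, z_s=-z_t
F=C+Rt@np.array([.0275,0,.004])
E
python3 - <<'E'
from tgt import *
print(F, "label normal",Rt[:,1])
delta([*F[:2],.17],Rm); print(get_obs()["grip_width"])
im=get_image("scene"); cv2.imwrite("pics/c4.png",cv2.resize(im[150:310,180:400],(800,582),interpolation=cv2.INTER_CUBIC))
E
```

```text
[ 0.5482304  -0.38638335  0.15867157] label normal [ 0.59510107 -0.38183766  0.70710678]
t 7.53 at [ 0.5684 -0.1077  0.173 ] tool shift [-0.2456  0.1333  0.003 ] turn [ 0.0013 -0.0009  0.0009] scaled turn [ 0.003 -0.002  0.002] q [-0.28 -0.    1.86  0.    1.29  0.29] F [ 0.  -0.6 -0.2]
0.0837833663573551
```

View pics/c4.png

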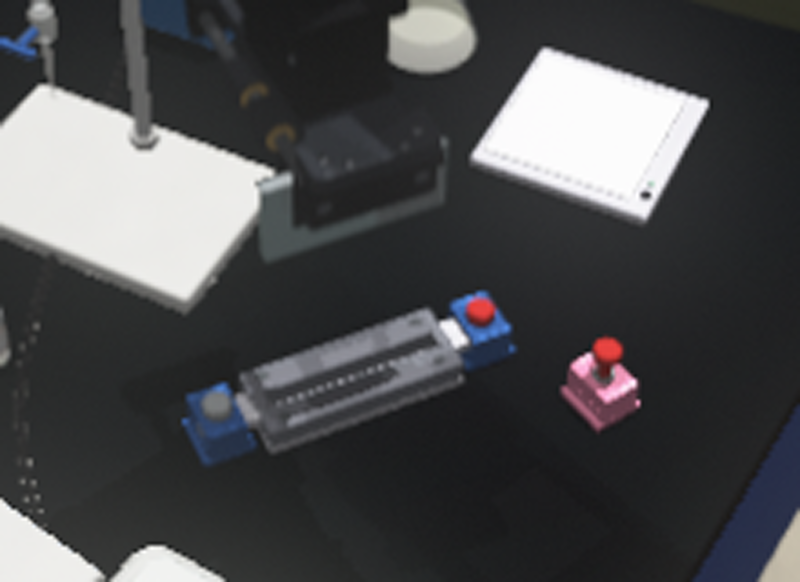

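The slide is held at (350,205), out of the rack. The pin is still home and the look-alike is untouched. Next I carry it over and tilt.

>>> {"fn": "jog_arm", "kwargs": {"moves": [[[-0.02,0.011,0,0,0,0,0],[-0.032,0.0175,0,0,0,0,0],[-0.032,0.0175,0,0,0,0,0],[-0.032,0.0175,0,0,0,0,0],[-0.032,0.0175,0,0,0,0,0]]]}}

```text
t: 8.2
eef_pos: [0.5568, -0.2772, 0.1715]
tool_rot: [2.755, 1.507, 0.002]
wrist_force: [0.6, 0.1, -1.9]
grip_width: 0.085
gripper_force: 35.0
```

>>> {"fn": "jog_arm", "kwargs": {"moves": [[[-0.032,0.0175,0,0,0,0,0],[-0.032,0.0175,0,0,0,0,0],[-0.023,0.012,0,0,0,0,0],[-0.01,0.005,0,0,0,0,0],[0,0,0,-0.1,0,0,0]]]}}

```text
t: 8.82
eef_pos: [0.5489, -0.3865, 0.1703]
tool_rot: [2.717, 1.485, 0.04]
wrist_force: [-0.7, -0.2, -1.6]
grip_width: 0.082
gripper_force: 35.0
```

>>> {"fn": "jog_arm", "kwargs": {"moves": [[[0,0,0,-0.2,0,0,0],[0,0,0,-0.2,0,0,0],[0,0,0,-0.2,0,0,0],[0,0,0,-0.2,0,0,0],[0,0,0,-0.2,0,0,0]]]}}

```text
t: 9.45
eef_pos: [0.5487, -0.3849, 0.1706]
tool_rot: [2.309, 1.265, 0.361]
wrist_force: [0.6, 0.6, -1.2]
grip_width: 0.083
gripper_force: 35.0
```

>>> {"fn": "jog_arm", "kwargs": {"moves": [[[0,0,0,-0.2,0,0,0],[0,0,0,-0.2,0,0,0],[0,0,0,-0.07,0,0,0],[0,0,0,0,0,0,0]]]}}

```text
t: 9.95
eef_pos: [0.548, -0.3845, 0.1691]
tool_rot: [2.116, 1.158, 0.48]
wrist_force: [1.1, 0.4, -1.1]
grip_width: 0.082
gripper_force: 35.0
```

```bash
python3 - <<'E'
from tgt import *
delta(F,Rt)
E
```

```text
t 9.95 at [ 0.548  -0.3845  0.1691] tool shift [-0.0015 -0.0065  0.0083] turn [-0.0017 -0.0024  0.0005] scaled turn [-0.003 -0.005  0.001] q [-0.75 -0.18  2.18  0.34  0.39 -0.44] F [ 1.1  0.4 -1.1]
```

>>> {"fn": "jog_arm", "kwargs": {"moves": [[[-0.0015,-0.0065,0.0083,0,0,0,0],[0,0,0,0,0,0,0],[0,0,0,0,0,0,0]]]}}

```text
t: 10.32
eef_pos: [0.5489, -0.388, 0.1596]
tool_rot: [2.114, 1.156, 0.48]
wrist_force: [-1.5, -0.4, -0.9]
grip_width: 0.078
gripper_force: 35.0
```

```bash
python3 - <<'E'
from tgt import *
delta(F,Rt)
a=get_image("scene"); b=get_image("top")
print(proj("top",[C]),proj("scene",[C]))
v=np.hstack([cv2.resize(a[80:290,200:410],(400,400),interpolation=cv2.INTER_CUBIC),cv2.resize(b[140:300,240:400],(400,400),interpolation=cv2.INTER_CUBIC)])
cv2.imwrite("pics/c5.png",v)
E
```

```text
t 10.32 at [ 0.5489 -0.388   0.1596] tool shift [ 0.001  -0.0017 -0.0004] turn [ 0.0002 -0.0012  0.0003] scaled turn [ 0.    -0.002  0.001] q [-0.75 -0.16  2.18  0.36  0.37 -0.47] F [-1.5 -0.4 -0.9]
[[367.5191022  229.95691139]] [[348.82499672 138.583171  ]]
```

View pics/c5.png

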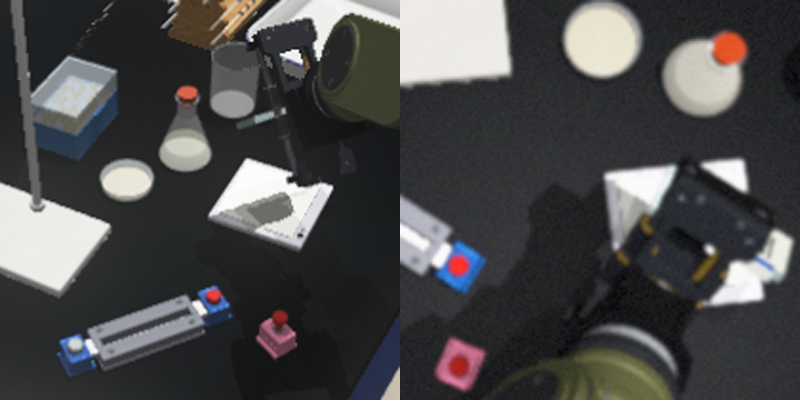

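The slide is held over the pad. The white label with its blue band is visible from above at (770,255), the pin is home, and the flask and petri dish are still standing. I'm handing the job in.

```bash
python3 -c "
from workcell import *
print(sign_off())"
```

```text
the job is handed in; nothing more can be done
None
```

The red pin is pushed fully home, and the slide is held by its clear end about 15 cm above the middle of the light pad with its label face up at about 45°; handed in at about 10 s of the 48 s limit, with no verdict returned.

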